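# Change the plate on a leather bench's hook and hang the strap gauge face out

### The job

Take the green template off the hook and stand it in the blue caddy. Then take the yellow-and-black strap gauge from the wooden block and hang it by its hole on the hook, past the upturned tip, with its yellow graduated face squarely outward (away from the post, the way the hook points), and let go of it. Do not drop or lay over either plate, and leave the other things on the bench where they are.

Things in the scene. Friction and masses are not known exactly. Their poses are not given: they have to be found in the camera images.
- gauge: Strap gauge: rigid plate 8 mm thick (x), 70 wide (y), 132 tall (z), about 80 g, heavier at the foot. Origin: centre of its bottom edge. Face at -x: 3 mm yellow ply with black ticks and red bars; face at +x: plain black, 5 mm; both show on the top edge. Above the hole, a solid grip tab: 46 mm wide from z = 104 to 132 mm. It starts upright in the slot, axes as the block's.
- gauge_hole (a point): Middle of the gauge's rectangular hang hole, 76 mm above its bottom edge. The hole goes through along the gauge's x, is 26 mm wide and 32 mm tall (from 60 to 92 mm above the bottom edge, so 40 mm of solid plate lie above it).
- template: Pattern template: plain green plate, no marked face, of exactly the gauge's shape, size, hole and axes, about 80 g, heavier at the foot. Origin: centre of its bottom edge. At the start it hangs on the hook, its x roughly along the hanger's x.
- hanger: Fixed hanger stand: 12 mm base plate, x -75 to 95, y +-45 mm; post at x = +65 mm; from its top a level hook bar runs towards -x, the outward direction. Nothing is higher than the hook's tip. Origin: on the bench below the hook's seat. A hung plate's bottom edge is 81 mm above the bench. A gauge with the hanger's yaw has its yellow face outward.
- hook_tip (a point): Centre of the upturned end of the hook: 34 mm outward (-x) of the seat, 182 mm above the bench; with the bar's radius its top is at 185 mm. The bar, 6 mm thick, centre line 170 mm above the bench, is level from x = 53 to -22 mm of the hanger and then turns up at 45 degrees to this tip.
- hook_seat (a point): Point on top of the level bar, 173 mm above the bench, straight above the hanger's origin, 65 mm in front of the post: the middle of where a plate hangs. It may hang anywhere on the bar between the upturned tip and the post.
- hook_bend (a point): Point on the axis of the hanger's post, 158 mm above the bench.
- block: Light wooden block, fixed, 45 mm (x) by 100 mm (y), 45 mm tall, with a slot along y, 13 mm wide, 78 mm long, its floor 10 mm above the bench, in which the gauge stands. Origin: centre of its underside.
- caddy: Blue open-topped caddy, fixed, 60 mm tall, 38 mm (x) by 108 mm (y) outside, 30 by 100 mm inside, its floor 6 mm above the bench. Origin: centre of its underside. A plate stands in it with its width along the caddy's y (either face forward) and may lean on the wall.
- bottle_b: white plastic bottle with grey cap, 60 mm across, 140 mm tall, loose; not part of the job. Origin: on its underside
- jar: amber glass jar with white lid, 68 mm across, 75 mm tall, loose; not part of the job. Origin: on its underside
- hammer: hammer with wooden handle lying on the bench, about 260 mm long and 30 mm high, loose; not part of the job. Origin: on its length
- awl: wooden-handled awl, 150 mm long, lying on the bench, loose; not part of the job. Origin: on its length
- spool: cork-coloured spool standing on its end, 56 mm across, 35 mm tall, loose; not part of the job. Origin: on its underside
There are look-alikes about, which are no part of the job. Leave any orange look-alike of the hanger alone. Leave any orange look-alike of the template alone.

How it is judged (in metres and radians):
On the way, in this order (a step that is already met when the one before it is completed fails the run):
1. the green template stands released in the blue caddy (x of template in the frame of caddy between -0.02 and 0.02 m and y of template in the frame of caddy between -0.03 and 0.03 m and z of template in the frame of caddy below 0.02 m and angle between template's own z axis and vertical below 0.6 rad and contact force between template and the fingers below 0.1 N and linear speed of template below 0.05 m/s), for 0.2 s.
2. the gauge hangs released on the hook with its yellow face outward (x of hook_tip in the frame of gauge below -0.006 m and x of hook_bend in the frame of gauge above 0.004 m and y of hook_seat in the frame of gauge between -0.014 and 0.014 m and z of hook_seat in the frame of gauge between 0.085 and 0.098 m and angle between the x axis of gauge and the x axis of hanger, either way round below 0.35 rad and angle between gauge's own z axis and vertical below 0.35 rad and contact force between gauge and the fingers below 0.1 N and linear speed of gauge below 0.05 m/s and angular speed of gauge below 0.5 rad/s), for 0.2 s.
At the end, for the whole second after the job is handed in: Template in the caddy: origin within 20 mm (x) and 30 mm (y) of its centre, under 20 mm high, leaning < 0.6 rad. Gauge on the bar between tip and post: bar < 14 mm off the hole's middle line, 85-98 mm above its bottom edge, yellow face outward within 0.35 rad, tilt < 0.35 rad. Both released, still (all of step 1 and all of step 2); the robot touches nothing.
It fails at once if the gauge or the template is laid over (tilted more than 1 rad) (angle between any of gauge, template's own z axis and vertical above 1 rad).
It fails at once if the gauge or the template is dropped on the bench (its origin below 3 mm) (height (world z) of any of gauge, template below 0.003 m).
It fails at once if a bystander is moved more than 30 mm (distance of any of bottle_b, jar, hammer, awl, spool from where it was at the start of the episode above 0.03 m).
It also fails if it takes over 69 s, if anything falls off the work surface, if the arm or the gripper's body presses on something with over 40 N, if the wrist force passes 120 N, or if a joint passes its speed limit or range.

### The arm

A 7-joint arm with a two-finger parallel gripper is mounted at the origin on the work surface. World frame = base frame: x ahead of the robot, y to its left, z up, the work surface at z = 0. Lengths are in mm, angles in rad, forces in N, time in s.
With the tool pointing down it reaches from about 425 to 1025 mm from the base axis. Payload 9.4 kg.
Tool frame: the origin (TCP) lies where the fingers leave the gripper's body, on its centre line; the fingertips stand 73 mm ahead of it and the grasp point (between the pads) lies 54 mm ahead of it; z points along the fingers, y is the line along which they close (so a half turn about z gives the same grasp; the last joint's range is limited). The gripper opens to 85 mm and grips with 20 to 120 N. Pads are 22 mm wide; open, the fingers measure 114 mm over their backs; the gripper's body (76 mm by 85 mm) begins 54 mm behind the grasp point. The pads swing forward as they close: fully open they stand 13 mm farther back than shut.
Start: joints at [-1.203, 0.599, -0.003, 1.599, 0.002, 0.943, -0.08], TCP at [311.952, 654.454, 303.875] pointing down, gripper open.
Joint ranges: [-2.57, 2.57], [-0.35, 1.97], [-1.29, 1.29], [0.11, 2.56], [-1.05, 4.19], [0.11, 1.86], [-2.63, 2.63]. Speed limits (rad/s): [2.22, 2.22, 3.01, 3.01, 3.14, 3.14, 3.14].

### API

Orientations are given as a unit quaternion [x, y, z, w].
In Python, from plant import arm gives the robot as it stands.
- The arm moves only by the tool step_arm, never from a script. Its argument "series" is one flat list of numbers, 6 for each row, row after row: the shift along the tool's x, y, z each as a share of 0.08 m, from -1 to 1, then the turn, a rotation vector about the tool's x, y, z each as a share of 2 rad, from -1 to 1. In form: [dx, dy, dz, wx, wy, wz, dx, dy, dz, wx, wy, wz, ...]. A call has 1 to 5 rows; each row is the pose to reach, as a shift and turn from the pose commanded when the call began, along the tool's axes at that moment; what a row does not reach only later rows make up. A row lasts 1/10 s, in which the tool goes at most 50 mm and 8.59 degrees, less where a joint would pass 70% of its speed; a pose out of reach is approached as far as the arm can. A call with a number of a shift or a turn outside -1 to 1 is refused whole. A call with a gripper value outside its range is refused whole. "hand" is the finger opening in mm, from 0 to 85.4, set as the call begins (left out, the last holds). The fingers move at their own pace and stop on an object; "newtons" is the grip in N (left out, the last holds). Time passes only in rows, so rows that repeat a pose let the fingers close. It gives the time, the measured TCP pose, the force, the opening and the grip force at its end, in the units of the state.
- arm.get_state(): the state, without advancing time (a new reading comes with each control period).
- arm.read_camera(name): name is "scene" or "side" or "wrist"; returns a dict with "frame" (400x640x3 uint8, red, green, blue), "z_map" (400x640 float32, mm along the optical axis (not along the pixel's ray), 0 where there is no reading), "camera_matrix" (3x3 intrinsics, pixels), "k1" (the pictures are not rectified: a ray, as slopes to the right and down, at radius r is drawn at 1 + k1 r^2 times it, then the intrinsics apply), "cam_to_world" (4x4, takes a point from camera to world coordinates). Camera axes: x right, y up, looking along -z (the intrinsics and any distortion apply to the point x, -y, -z); pixel columns grow to the right and rows downward; lengths in mm; the calibration is good to about 2 mm. A picture is of the moment at which its call begins.
- arm.sign_off(): hands the job in; it is judged then, once.
The state is a dict: "time_s": time; "q": joint angles; "joint_vel": joint speeds; "joint_efforts": joint torques, N m; "tool_pos": TCP position; "eef_rot": TCP orientation; "wrist_force": force on the tool from outside, world axes, zero at the start; "wrist_torque": the same for the moment, N m; "grip_width": finger opening in mm; "grasp_force": force on a finger pad.
Only numpy, scipy, OpenCV 4.12 (cv2) and the standard library are available. Lean on these libraries where they do the work, as an engineer would, in place of code of your own. Each camera call takes 0.05 s, during which the arm holds its last target. There are 200 camera calls.

## Working session

There is one attempt and no reset: what is moved stays moved. The work goes in short steps, Python scripts to look and compute and a tool call to move; the robot and the scene stay as the last step left them, time stands still between calls to the robot, and variables do not carry over. Pictures are saved under pics/ and viewed, at most 10 in all, crops included, and the job is handed in when it is done.

Besides the shell and the picture viewer there is one more tool, called after "Emit:" as name(argument=value, ...) on one line, values as JSON. step_arm: Moves the arm, as the interface text tells. Its arguments: {"type":"object","properties":{"series":{"type":"array"},"hand":{"type":"number"},"newtons":{"type":"number"}},"required":["series"]}

```bash
mkdir -p pics
cat > h.py <<'E'
import numpy as np, cv2
from scipy.spatial.transform import Rotation as R
from plant import arm
def cloud(c):
    K=c["camera_matrix"];z=c["z_map"].astype(float);h,w=z.shape
    u,v=np.meshgrid(np.arange(w),np.arange(h))
    D=np.array([c["k1"],0,0,0,0.])
    p=cv2.undistortPoints(np.stack([u,v],-1).reshape(-1,1,2).astype(float),np.array(K,float),D).reshape(h,w,2)
    P=np.stack([p[...,0]*z,-p[...,1]*z,-z,np.ones_like(z)],-1)
    W=(P@np.array(c["cam_to_world"]).T)[...,:3]
    W[z<=0]=np.nan
    return W
def save(n,im): cv2.imwrite("pics/"+n,cv2.cvtColor(im,cv2.COLOR_RGB2BGR))
E
python3 - <<'E'
from h import *
for n in("scene","side"):
    c=arm.read_camera(n);save(n+".png",c["frame"]);np.savez(n+".npz",W=cloud(c),f=c["frame"]); print(n,np.round(c["cam_to_world"],2).tolist())
s=arm.get_state();print(s)
E
```

```text
scene [[-0.85, -0.44, 0.29, 730.01], [0.53, -0.71, 0.46, 375.43], [0.0, 0.54, 0.84, 930.08], [0.0, 0.0, 0.0, 1.0]]
side [[1.0, 0.03, -0.04, 413.99], [-0.05, 0.72, -0.69, -833.21], [0.01, 0.69, 0.72, 920.13], [0.0, 0.0, 0.0, 1.0]]
{'time_s': 0.1, 'q': array([-1.20272336,  0.60007961, -0.00257665,  1.60006518,  0.00177486,
        0.9429023 , -0.07982856]), 'joint_vel': array([-0.00209572, -0.00384769,  0.00129788, -0.00123997,  0.0006825 ,
        0.00059541, -0.00138741]), 'joint_efforts': array([ 5.94945697e-03, -7.77998400e+01,  1.56976361e+00, -2.58624083e+01,
        1.25940505e-02,  5.42157039e-03, -2.19037264e-05]), 'tool_pos': array([311.77308316, 654.17571375, 303.07237073]), 'eef_rot': array([ 2.20537105e-01,  9.75378315e-01, -7.17257055e-04, -1.13155715e-04]), 'wrist_force': array([ 0.26665101,  0.02243132, -0.14770032]), 'wrist_torque': array([-0.01228125, -0.01101881,  0.09260808]), 'grasp_force': 0.0, 'grip_width': 85.42075252749179}
```

View pics/scene.png

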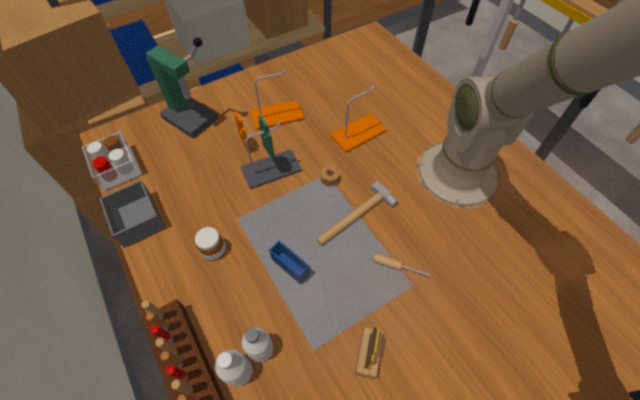

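View pics/side.png

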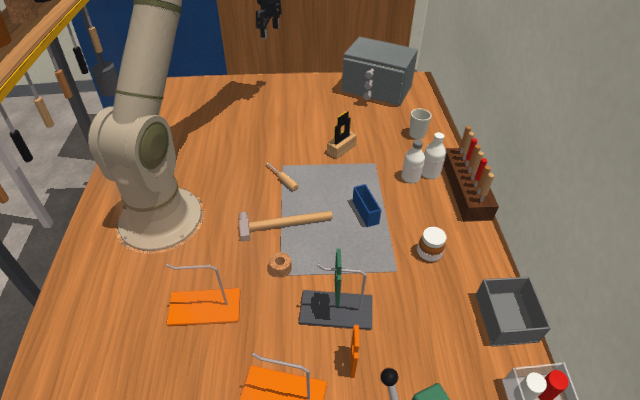

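The real hanger is the grey-based one at scene (270,168) / side (336,308). The green template hangs on it at scene (267,138) / side (338,278). Possible mix-ups are the orange hangers at scene (277,113) and (358,132), the orange plate at scene (240,127), and the green machine at scene (170,80). The caddy is blue at scene (290,262), and the gauge stands in its block at scene (370,350) / side (342,140). Next I'll measure these and check the choice in one crop.

Run:
```python
from h import *
def rect(P,n):
    r=cv2.minAreaRect(P[:,:2].astype(np.float32)); print(n,len(P),np.round(r[0],1),np.round(r[1],1),round(r[2],1),"z",np.round(np.percentile(P[:,2],[1,50,99]),1),"med",np.round(np.median(P,0),1))
boxes={"scene":dict(caddy=(262,235,318,290),templ=(255,112,280,165),block=(350,320,392,385),base=(235,145,305,190)),
"side":dict(caddy=(345,178,390,232),templ=(328,245,348,310),block=(320,105,362,162),base=(295,285,378,332),hook=(315,255,370,300))}
ims=[]
for n,bs in boxes.items():
    d=np.load(n+".npz");W=d["W"];f=d["f"];hsv=cv2.cvtColor(f,cv2.COLOR_RGB2HSV).astype(int)
    for k,(a,b,c,e) in bs.items():
        w=W[b:e,a:c].reshape(-1,3);h=hsv[b:e,a:c].reshape(-1,3);H,S,V=h.T
        ok=~np.isnan(w[:,0])
        if k=="caddy": m=ok&(H>95)&(H<130)&(S>120)&(w[:,2]>52)&(w[:,2]<70)
        elif k=="templ": m=ok&(H>60)&(H<95)&(S>80)&(w[:,2]>70)
        elif k=="block": 
            m=ok&(w[:,2]>55)&(w[:,2]<160);rect(w[m],n+" gauge"); mt=m&(w[:,2]>120);
            if mt.sum()>5: rect(w[mt],n+" gaugetop")
            m=ok&(w[:,2]>40)&(w[:,2]<49)
        elif k=="base": m=ok&(S<90)&(w[:,2]>8)&(w[:,2]<16)
        elif k=="hook": m=ok&(S<90)&(w[:,2]>155)&(w[:,2]<200)
        rect(w[m],n+" "+k)
        if k=="hook":
            q=w[m]; print(np.round(q[np.argsort(q[:,0])][::6]).tolist())
        if k in("block",) and n=="scene":ims.append(cv2.resize(f[b:e,a:c],(380,500),interpolation=2))
    if n=="side":
        ims+= [cv2.resize(f[235:335,290:380],(400,500),interpolation=2)]
save("crop1.png",np.hstack(ims))
```

```text
scene caddy 167 [5.937e+02 5.000e-01] [ 35.9 107.2] 16.2 z [52.3 58.8 63.6] med [601.6   3.7  58.8]
scene templ 196 [ 485.5 -307.5] [60.7  8.8] 86.1 z [ 87.2 146.4 213. ] med [ 487.3 -302.4  146.4]
scene gauge 250 [547.2 285.1] [70.3  8.5] 45.5 z [ 57.7 116.4 145.6] med [553.2 289.6 116.4]
scene gaugetop 121 [547.4 285.5] [45.1  8. ] 44.9 z [121.1 141.5 146.3] med [549.6 286.5 141.5]
scene block 643 [548.9 287.1] [100.4  45.5] 45.2 z [40.9 44.6 48.2] med [556.1 292.6  44.6]
scene base 1164 [ 486.7 -311.6] [ 89.7 167.6] 82.2 z [ 8.2 12.1 15.6] med [ 489.6 -308.9   12.1]
side caddy 190 [593.4  -3.8] [ 39.  110.1] 15.9 z [52.2 58.8 64.7] med [592.1 -10.   58.8]
side templ 248 [ 483.5 -317.9] [67.1  7.3] 88.0 z [ 85.8 183.8 215.5] med [ 481.6 -336.1  183.8]
side gauge 335 [547.8 284.2] [73.7 13.9] 41.8 z [ 56.1 100.1 143.4] med [545.3 278.1 100.1]
side gaugetop 91 [547.4 283. ] [51.8 12.2] 45.3 z [120.6 134.7 144.8] med [547.4 279.1 134.7]
side block 188 [548.  285.6] [104.   48.9] 45.3 z [40.6 46.  48.9] med [549.  273.3  46. ]
side base 2193 [ 485.4 -316. ] [ 91.3 168.1] 82.1 z [ 8.5 12.4 15.7] med [ 481.6 -320.7   12.4]
side hook 148 [ 489.3 -332.2] [ 39.4 104.1] 81.2 z [156.9 172.8 196.2] med [ 489.9 -318.2  172.8]
[[440.0, -311.0, 184.0], [445.0, -310.0, 186.0], [449.0, -311.0, 177.0], [453.0, -313.0, 171.0], [457.0, -314.0, 173.0], [461.0, -314.0, 172.0], [465.0, -313.0, 174.0], [469.0, -316.0, 172.0], [474.0, -314.0, 173.0], [478.0, -315.0, 170.0], [485.0, -347.0, 188.0], [486.0, -349.0, 175.0], [486.0, -349.0, 164.0], [494.0, -318.0, 173.0], [499.0, -319.0, 170.0], [503.0, -320.0, 172.0], [507.0, -318.0, 176.0], [511.0, -319.0, 173.0], [515.0, -318.0, 172.0], [519.0, -320.0, 175.0], [524.0, -318.0, 171.0], [528.0, -320.0, 173.0], [534.0, -323.0, 170.0], [536.0, -325.0, 165.0], [541.0, -325.0, 158.0]]
```

View pics/crop1.png

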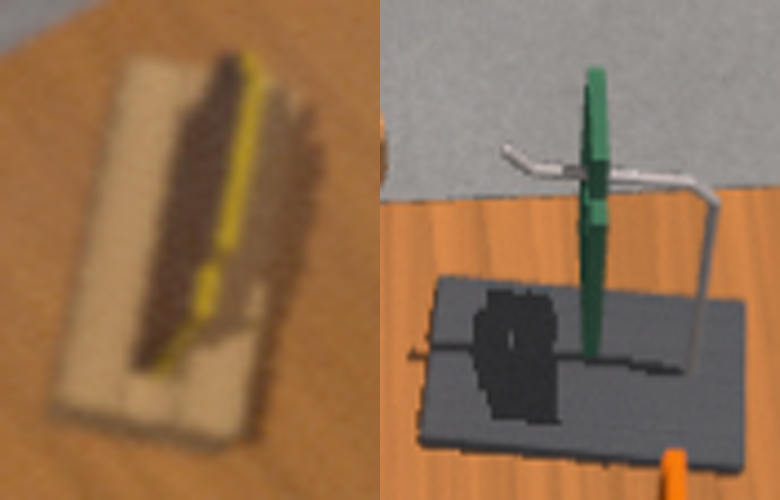

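The crop confirms both choices. On the right is a grey base with a steel hook carrying the green plate. On the left the gauge shows black towards world (+,-) and yellow towards (-,+), so its yaw is about -45°. Hanger yaw is about -7.8° and caddy yaw about 16°. Setting out now, high above everything.

Emit:
step_arm(series=[-1,-1,0,0,0,0,-1,-1,0,0,0,0,-1,-1,0,0,0,0])

```text
time_s: 0.4
tool_pos: [352.6, 542.2, 303.6]
eef_rot: [0.223, 0.975, -0.002, 0.001]
wrist_force: [-0.6, 0.1, -0.2]
grip_width: 85.4
grasp_force: 0.0
```

Emit:
step_arm(series=[-1,-1,0,0,0,0,-1,-1,0,0,0,0,-1,-1,0,0,0,0])

```text
time_s: 0.7
tool_pos: [389.8, 435.6, 303.8]
eef_rot: [0.223, 0.975, -0.002, 0.001]
wrist_force: [0.3, -0.2, 0.4]
grip_width: 85.1
grasp_force: 0.0
```

Emit:
step_arm(series=[-1,-1,0,0,0,0,-1,-1,0,0,0,0,-1,-1,0,0,0,0])

```text
time_s: 1.0
tool_pos: [427.0, 329.6, 303.9]
eef_rot: [0.223, 0.975, -0.001, 0.0]
wrist_force: [0.7, 0.2, 0.6]
grip_width: 85.4
grasp_force: 0.0
```

Emit:
step_arm(series=[-1,-1,0,0,0,0,-1,-1,0,0,0,0,-1,-1,0,0,0,0])

```text
time_s: 1.3
tool_pos: [464.5, 223.4, 303.9]
eef_rot: [0.223, 0.975, -0.001, 0.0]
wrist_force: [-0.2, 0.4, -0.4]
grip_width: 85.2
grasp_force: 0.0
```

Emit:
step_arm(series=[-1,-1,0,0,0,0,-1,-1,0,0,0,0,-1,-1,0,0,0,0])

```text
time_s: 1.6
tool_pos: [502.3, 117.1, 303.9]
eef_rot: [0.223, 0.975, -0.001, 0.0]
wrist_force: [0.3, 0.5, 0.6]
grip_width: 85.4
grasp_force: 0.0
```

Emit:
step_arm(series=[-1,-1,0,0,0,0,-1,-1,0,0,0,0,-1,-1,0,0,0,0])

```text
time_s: 1.9
tool_pos: [540.2, 10.5, 303.9]
eef_rot: [0.223, 0.975, -0.001, 0.001]
wrist_force: [0.4, -0.4, -0.9]
grip_width: 85.1
grasp_force: 0.0
```

Emit:
step_arm(series=[-1,-1,0,0,0,0,-1,-1,0,0,0,0,-1,-1,0,0,0,0])

```text
time_s: 2.2
tool_pos: [578.0, -96.2, 303.9]
eef_rot: [0.223, 0.975, -0.001, 0.001]
wrist_force: [-0.3, -0.4, -0.2]
grip_width: 85.5
grasp_force: 0.0
```

Emit:
step_arm(series=[0,-1,0,0,0,0.3,0,-1,0,0,0,0.3,0,-1,0,0,0,0.3,0,-1,0,0,0,0.3,0,-1,0,0,0,0.3], hand=40)

```text
time_s: 2.7
tool_pos: [542.6, -162.7, 303.7]
eef_rot: [0.499, 0.866, 0.0, -0.0]
wrist_force: [-0.2, 0.5, -0.2]
grip_width: 40.2
grasp_force: 0.0
```

Emit:
step_arm(series=[0,0,0,0,0,0.289,0,0,0,0,0,0.289,0,0,0,0,0,0.289,0,0,0,0,0,0.289,0,0,0,0,0,0.289])

```text
time_s: 3.2
tool_pos: [542.6, -162.7, 303.6]
eef_rot: [0.724, 0.69, -0.0, -0.0]
wrist_force: [0.4, 0.1, 0.8]
grip_width: 39.7
grasp_force: 0.0
```

Emit:
step_arm(series=[-1,-0.4,0,0,0,0,-1,-0.4,0,0,0,0])

```text
time_s: 3.4
tool_pos: [506.0, -242.5, 303.8]
eef_rot: [0.722, 0.692, -0.0, 0.0]
wrist_force: [0.5, -0.2, 0.4]
grip_width: 40.0
grasp_force: 0.0
```

Emit:
step_arm(series=[-0.9,-0.4,0,0,0,0,-0.9,-0.4,0,0,0,0,-0.9,-0.4,0,0,0,0])

```text
time_s: 3.7
tool_pos: [468.1, -316.3, 304.3]
eef_rot: [0.725, 0.689, -0.001, 0.001]
wrist_force: [0.1, 0.1, 0.2]
grip_width: 39.6
grasp_force: 0.0
```

Run:
```python
from h import *
c=arm.read_camera("wrist");save("w1.png",c["frame"]);W=cloud(c);f=c["frame"]
H,S,V=np.moveaxis(cv2.cvtColor(f,cv2.COLOR_RGB2HSV).astype(int),-1,0)
def rect(m,n):
    P=W[m];r=cv2.minAreaRect(P[:,:2].astype(np.float32)); print(n,len(P),np.round(r[0],1),np.round(r[1],1),round(r[2],1),"z",np.round(np.percentile(P[:,2],[1,50,99]),1))
g=(H>60)&(H<95)&(S>80)
rect(g&(W[...,2]>205)&(W[...,2]<222),"top"); rect(g&(W[...,2]>70)&(W[...,2]<222),"templ")
rect((S<90)&(W[...,2]>9)&(W[...,2]<15),"base")
b=(S<90)&(W[...,2]>162)&(W[...,2]<192)&(abs(W[...,0]-480)<80)&(abs(W[...,1]+313)<40)
P=W[b];o=np.argsort(P[:,0]);print(np.round(P[o][::max(1,len(o)//25)]).tolist())
print(arm.get_state()["tool_pos"],R.from_quat(arm.get_state()["eef_rot"]).as_matrix().round(3).tolist())
```

```text
top 1445 [ 483.2 -314.2] [45.5  8. ] 88.1 z [207.1 211.1 212.5]
templ 2512 [ 483.2 -313. ] [67.2  8. ] 88.1 z [115.1 210.3 212.4]
base 11425 [ 499.9 -451.4] [627.9 454. ] 13.9 z [ 9.1 10.2 13.6]
[[440.0, -308.0, 182.0], [445.0, -311.0, 181.0], [448.0, -308.0, 177.0], [453.0, -308.0, 172.0], [458.0, -309.0, 167.0], [463.0, -310.0, 170.0], [468.0, -313.0, 171.0], [473.0, -310.0, 170.0], [478.0, -315.0, 171.0], [479.0, -331.0, 168.0], [479.0, -307.0, 182.0], [481.0, -288.0, 183.0], [482.0, -291.0, 182.0], [484.0, -280.0, 183.0], [485.0, -280.0, 178.0], [487.0, -292.0, 188.0], [492.0, -316.0, 170.0], [497.0, -318.0, 171.0], [501.0, -318.0, 172.0], [506.0, -318.0, 171.0], [510.0, -320.0, 171.0], [515.0, -317.0, 170.0], [520.0, -321.0, 171.0], [525.0, -319.0, 171.0], [530.0, -318.0, 169.0], [536.0, -319.0, 164.0]]
[ 469.46151086 -314.07364873  303.97843117] [[0.049, 0.999, -0.0], [0.999, -0.049, -0.0], [-0.0, -0.0, -1.0]]
```

View pics/w1.png

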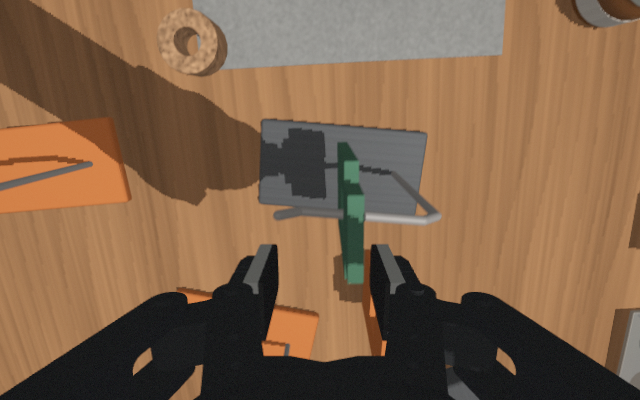

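The picture shows the green tab at about (352,220), the hook tip at (280,215) and the post at (435,215), with the open fingers just left of the tab. The template's top centre is at (483.2, -314.2), yaw -2°, so I need +14 mm along tool y and then down 49 mm.

Emit:
step_arm(series=[0,0.171,0,0,0,-0.008,0,0.171,0,0,0,-0.008,0,0.171,0,0,0,-0.008], hand=30)

```text
time_s: 4.05
tool_pos: [485.4, -312.0, 303.6]
eef_rot: [0.718, 0.696, 0.0, -0.0]
wrist_force: [-0.6, -0.9, -0.8]
grip_width: 30.1
grasp_force: 0.0
```

Emit:
step_arm(series=[0,0,0.3,0,0,0,0,0,0.61,0,0,0,0,0,0.61,0,0,0])

```text
time_s: 4.35
tool_pos: [483.3, -311.7, 252.6]
eef_rot: [0.719, 0.695, -0.001, -0.002]
wrist_force: [0.2, 0.9, -0.8]
grip_width: 29.8
grasp_force: 0.0
```

Emit:
step_arm(series=[0,0,0,0,0,0,0,0,0,0,0,0,0,0,0,0,0,0,0,0,0,0,0,0], hand=0, newtons=40)

```text
time_s: 4.75
tool_pos: [484.2, -313.5, 255.9]
eef_rot: [0.72, 0.694, 0.0, 0.001]
wrist_force: [1.0, -0.1, 1.0]
grip_width: 7.6
grasp_force: 43.7
```

Emit:
step_arm(series=[0,0,-0.12,0,0,0,0,0,-0.24,0,0,0,0,0,-0.24,0,0,0])

```text
time_s: 5.05
tool_pos: [484.5, -313.9, 276.2]
eef_rot: [0.72, 0.694, 0.0, 0.001]
wrist_force: [1.0, -0.4, -0.8]
grip_width: 7.4
grasp_force: 43.6
```

Emit:
step_arm(series=[0.02,-0.2,0,0,0,0,0.04,-0.4,0,0,0,0,0.06,-0.6,0,0,0,0,0.087,-0.87,0,0,0,0,0.087,-0.87,0,0,0,0])

```text
time_s: 5.55
tool_pos: [411.9, -303.7, 274.5]
eef_rot: [0.72, 0.694, -0.0, -0.001]
wrist_force: [0.2, 0.1, -0.2]
grip_width: 7.6
grasp_force: 43.6
```

Run:
```python
from h import *
c=arm.read_camera("side");W=cloud(c);f=c["frame"]
H,S,V=np.moveaxis(cv2.cvtColor(f,cv2.COLOR_RGB2HSV).astype(int),-1,0)
g=(H>60)&(H<95)&(S>80)&(W[...,2]>60)&(W[...,2]<240)&(abs(W[...,0]-420)<80)&(abs(W[...,1]+305)<60)
P=W[g];print(len(P),np.percentile(P,[1,50,99],axis=0).round(1).tolist())
s=arm.get_state();print(s["tool_pos"],s["eef_rot"],s["grip_width"])
```

```text
188 [[408.0, -341.4, 110.6], [411.7, -329.7, 205.5], [415.5, -285.6, 234.7]]
[ 413.71349951 -303.9717446   274.69704403] [7.20118625e-01 6.93850954e-01 1.38457760e-04 3.44404375e-05] 7.142514784080063
```

Emit:
step_arm(series=[0.5,0,0,0,0,0,1,0,0,0,0,0,1,0,0,0,0,0])

```text
time_s: 5.9
tool_pos: [418.6, -219.4, 274.1]
eef_rot: [0.718, 0.696, 0.001, -0.001]
wrist_force: [-0.0, -0.2, -1.2]
grip_width: 7.3
grasp_force: 43.6
```

Emit:
step_arm(series=[0.4,0.3,0,0,0,0,0.8,0.6,0,0,0,0,1,0.8,0,0,0,0])

```text
time_s: 6.2
tool_pos: [487.0, -143.9, 274.4]
eef_rot: [0.719, 0.695, 0.001, 0.0]
wrist_force: [-0.8, 0.1, -0.6]
grip_width: 7.3
grasp_force: 43.6
```

Emit:
step_arm(series=[0.4,0.3,0,0,0,0,0.8,0.6,0,0,0,0,1,0.8,0,0,0,0,1,0.8,0,0,0,0])

```text
time_s: 6.6
tool_pos: [554.5, -65.5, 274.1]
eef_rot: [0.718, 0.696, 0.001, 0.001]
wrist_force: [-0.2, 0.2, 0.4]
grip_width: 7.0
grasp_force: 43.6
```

Emit:
step_arm(series=[0.4,0.25,0,0,0,-0.05,0.7,0.45,0,0,0,-0.1,0.86,0.51,0,0,0,-0.158,0.86,0.51,0,0,0,-0.158,0.86,0.51,0,0,0,-0.158])

```text
time_s: 7.1
tool_pos: [594.2, -2.7, 274.2]
eef_rot: [0.603, 0.798, -0.0, 0.0]
wrist_force: [0.3, -0.0, 0.0]
grip_width: 7.2
grasp_force: 43.6
```

```bash
cat > cad.py <<'E'
from h import *
ca=[]
for n in ("scene","side"):
    c=arm.read_camera(n);W=cloud(c);f=c["frame"]
    H,S,V=np.moveaxis(cv2.cvtColor(f,cv2.COLOR_RGB2HSV).astype(int),-1,0)
    near=(np.hypot(W[...,0]-593,W[...,1]+2)<75)
    for k,m in dict(templ=(H>60)&(H<95)&(S>80)&(W[...,2]>64),caddy=(H>95)&(H<130)&(S>120)&(W[...,2]>50)&(W[...,2]<68)).items():
        P=W[m&near]
        if len(P)<5: print(n,k,"none");continue
        r=cv2.minAreaRect(P[:,:2].astype(np.float32));print(n,k,len(P),np.round(r[0],1),np.round(r[1],1),round(r[2],1),np.percentile(P[:,2],[1,99]).round(1))
s=arm.get_state();M=R.from_quat(s["eef_rot"]).as_matrix();print(s["tool_pos"].round(1),M.round(3).tolist(),s["wrist_force"].round(1),s["grip_width"])
E
python3 cad.py
```

```text
scene templ 329 [601.4   9.6] [65.5 51.7] 58.4 [100.  297.3]
scene caddy 152 [594.2   0.8] [ 35.5 107. ] 17.7 [50.7 63.2]
side templ 395 [595.7  -6.7] [10.6 71.5] 15.3 [103.  233.8]
side caddy 214 [592.9  -3.8] [ 39.3 109.6] 16.0 [50.5 64.4]
[593.9  -3.1 274.4] [[-0.272, 0.962, -0.0], [0.962, 0.272, -0.001], [-0.001, -0.0, -1.0]] [-0.3 -0.4 -0.1] 7.023181053417977
```

Aligned over the caddy to within about 2 mm. Lowering 92 mm.

Emit:
step_arm(series=[0,0,0.3,0,0,0,0,0,0.6,0,0,0,0,0,0.9,0,0,0,0,0,1,0,0,0,0,0,1,0,0,0])

```text
time_s: 7.7
tool_pos: [593.8, -2.3, 193.6]
eef_rot: [0.602, 0.798, -0.001, -0.001]
wrist_force: [-0.4, -0.1, 0.1]
grip_width: 7.7
grasp_force: 43.5
```

Emit:
step_arm(series=[0,0,0.07,0,0,0,0,0,0.14,0,0,0,0,0,0.14,0,0,0])

```text
time_s: 8.0
tool_pos: [594.4, -1.4, 183.1]
eef_rot: [0.602, 0.799, 0.0, 0.0]
wrist_force: [-0.0, -0.2, -0.5]
grip_width: 7.4
grasp_force: 43.6
```

```bash
python3 cad.py
```

```text
scene templ 113 [582.   14.1] [50.9 64.6] 78.5 [ 64.1 281.7]
scene caddy 97 [592.2   7. ] [35.3 93.6] 17.8 [50.3 62.5]
side templ 189 [595.8  -4. ] [10.2 72.8] 16.6 [ 65.1 142.4]
side caddy 166 [592.1  -3.7] [ 37.6 108.3] 16.9 [50.3 63.8]
[594.6  -1.4 183.4] [[-0.276, 0.961, 0.0], [0.961, 0.276, 0.0], [-0.0, 0.0, -1.0]] [-0.7  0.5  0. ] 7.120852420324399
```

Emit:
step_arm(series=[0,0,0.03,0,0,0,0,0,0.03,0,0,0])

```text
time_s: 8.3
tool_pos: [594.8, -1.4, 181.0]
eef_rot: [0.601, 0.799, 0.0, 0.0]
wrist_force: [-0.2, 0.3, 1.3]
grip_width: 7.5
grasp_force: 44.0
```

Emit:
step_arm(series=[0,0,0,0,0,0,0,0,0,0,0,0,0,0,0,0,0,0,0,0,0,0,0,0,0,0,0,0,0,0], hand=45)

```text
time_s: 8.8
tool_pos: [594.5, -1.4, 180.7]
eef_rot: [0.602, 0.799, -0.0, 0.0]
wrist_force: [-0.0, -1.0, -0.3]
grip_width: 44.9
grasp_force: 0.0
```

Emit:
step_arm(series=[0,0,-0.2,0,0,0,0,0,-0.5,0,0,0,0,0,-0.9,0,0,0,0,0,-0.9,0,0,0])

```text
time_s: 9.2
tool_pos: [596.0, -1.7, 256.3]
eef_rot: [0.602, 0.799, 0.002, 0.002]
wrist_force: [0.3, -0.2, -0.2]
grip_width: 45.0
grasp_force: 0.0
```

```bash
python3 cad.py
```

```text
scene templ 237 [593.1   4. ] [66.1 46.4] 76.6 [ 64.6 343.2]
scene caddy 143 [593.6   0.7] [ 35.7 107.4] 16.9 [50.1 62.9]
side templ 262 [595.9  -4.5] [ 9.3 70. ] 15.6 [ 65.  140.8]
side caddy 172 [592.9  -3.7] [ 38.4 110.4] 16.1 [50.3 64.6]
[594.6  -1.3 253.3] [[-0.277, 0.961, 0.002], [0.961, 0.277, 0.0], [-0.0, 0.002, -1.0]] [0.2 0.4 0. ] 45.1628656818394
```

The template stands upright and released in the caddy (top at 139 mm, no grip force). On to the gauge.

Emit:
step_arm(series=[0.6,0.06,0,0,0,0,1,0.11,0,0,0,0,1,0.11,0,0,0,0])

```text
time_s: 9.6
tool_pos: [579.5, 83.2, 251.2]
eef_rot: [0.599, 0.801, -0.0, -0.002]
wrist_force: [0.6, 0.6, 0.2]
grip_width: 45.0
grasp_force: 0.0
```

Emit:
step_arm(series=[0.6,0.06,0,0,0,0,1,0.11,0,0,0,0,1,0.11,0,0,0,0])

```text
time_s: 9.9
tool_pos: [565.9, 162.2, 251.3]
eef_rot: [0.599, 0.801, -0.0, -0.001]
wrist_force: [0.1, -0.0, -0.3]
grip_width: 45.2
grasp_force: 0.0
```

Emit:
step_arm(series=[0.6,0.06,0,0,0,0,1,0.11,0,0,0,0,1,0.11,0,0,0,0])

```text
time_s: 10.2
tool_pos: [552.2, 241.1, 251.4]
eef_rot: [0.599, 0.801, -0.0, -0.001]
wrist_force: [-0.1, 0.7, -0.9]
grip_width: 45.2
grasp_force: 0.0
```

Emit:
step_arm(series=[0.6,0.11,0,0,0,0.27,0.6,0.11,0,0,0,0.27,0.6,0.11,0,0,0,0.27,0.6,0.11,0,0,0,0.27,0.6,0.11,0,0,0,0.27])

```text
time_s: 10.7
tool_pos: [548.7, 283.9, 251.8]
eef_rot: [0.793, 0.609, -0.001, 0.001]
wrist_force: [-0.3, -0.4, 0.2]
grip_width: 45.0
grasp_force: 0.0
```

Emit:
step_arm(series=[0,0,0,0,0,0.26,0,0,0,0,0,0.26,0,0,0,0,0,0.26,0,0,0,0,0,0.26,0,0,0,0,0,0.26])

```text
time_s: 11.2
tool_pos: [548.8, 284.2, 252.1]
eef_rot: [0.923, 0.386, -0.0, 0.0]
wrist_force: [-0.7, -0.4, 0.0]
grip_width: 45.1
grasp_force: 0.0
```

```bash
cat > ga.py <<'E'
from h import *
c=arm.read_camera("wrist");save("w2.png",c["frame"]);W=cloud(c)
near=(np.hypot(W[...,0]-547,W[...,1]-285)<80)
for k,m in dict(top=(W[...,2]>136)&(W[...,2]<150),block=(W[...,2]>40)&(W[...,2]<49)).items():
    P=W[m&near];r=cv2.minAreaRect(P[:,:2].astype(np.float32));print(k,len(P),np.round(r[0],1),np.round(r[1],1),round(r[2],1),np.percentile(P[:,2],[1,50,99]).round(1))
s=arm.get_state();M=R.from_quat(s["eef_rot"]).as_matrix();print(s["tool_pos"].round(1),M.round(3).tolist(),s["grip_width"],s["q"].round(2))
E
python3 ga.py
```

```text
top 1185 [545.5 285. ] [46.4  8.4] 44.8 [138.  140.1 141.4]
block 4882 [547.  286.1] [99.6 45.1] 44.6 [40.9 43.  44.6]
[548.8 284.3 252.2] [[0.701, 0.713, -0.0], [0.713, -0.701, -0.001], [-0.001, 0.0, -1.0]] 45.354345354897916 [-0.97  0.6   0.62  1.93 -0.49  0.77 -0.85]
```

View pics/w2.png

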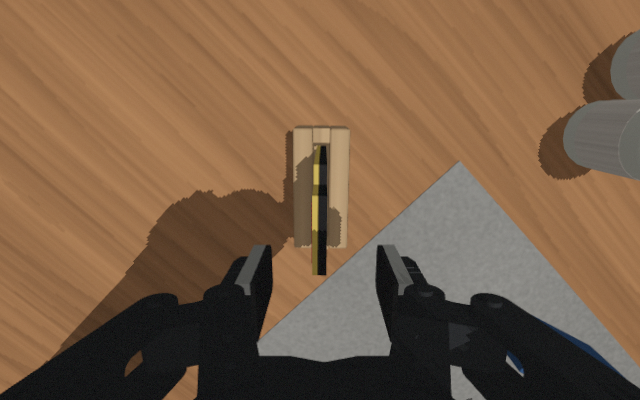

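The picture shows the gauge tab at about (320,210) with yellow on the left (gauge -x) and black on the right, so tool y lies along gauge +x. Correcting 2 mm, going down 68 mm, gripping and lifting 90 mm.

Emit:
step_arm(series=[-0.015,-0.03,0.3,0,0,0,-0.015,-0.03,0.6,0,0,0,-0.015,-0.03,0.845,0,0,0,-0.015,-0.03,0.845,0,0,0], hand=30)

```text
time_s: 11.65
tool_pos: [545.2, 285.0, 182.9]
eef_rot: [0.922, 0.386, -0.002, 0.0]
wrist_force: [-0.4, 0.2, 1.4]
grip_width: 29.9
grasp_force: 0.0
```

Emit:
step_arm(series=[0,0,0,0,0,0,0,0,0,0,0,0,0,0,0,0,0,0,0,0,0,0,0,0], hand=0, newtons=40)

```text
time_s: 12.05
tool_pos: [546.5, 286.1, 186.0]
eef_rot: [0.923, 0.385, 0.001, -0.0]
wrist_force: [-1.2, -0.3, 3.2]
grip_width: 7.7
grasp_force: 42.1
```

Emit:
step_arm(series=[0,0,-0.2,0,0,0,0,0,-0.4,0,0,0,0,0,-0.6,0,0,0,0,0,-0.9,0,0,0,0,0,-0.9,0,0,0])

```text
time_s: 12.55
tool_pos: [547.4, 286.1, 261.0]
eef_rot: [0.923, 0.385, 0.003, -0.0]
wrist_force: [0.3, -0.0, 0.0]
grip_width: 7.0
grasp_force: 41.7
```

Emit:
step_arm(series=[0,0,-0.23,0,0,0,0,0,-0.23,0,0,0])

```text
time_s: 12.75
tool_pos: [546.8, 286.1, 277.5]
eef_rot: [0.923, 0.385, 0.002, -0.0]
wrist_force: [0.1, -0.1, 0.1]
grip_width: 7.3
grasp_force: 41.7
```

Emit:
step_arm(series=[0,0,0,0,0,-0.07,0,0,0,0,0,-0.14,0,0,0,0,0,-0.21,0,0,0,0,0,-0.28,0,0,0,0,0,-0.322])

```text
time_s: 13.25
tool_pos: [545.8, 285.8, 274.9]
eef_rot: [0.752, 0.659, -0.0, -0.0]
wrist_force: [-0.7, 0.8, -1.2]
grip_width: 7.3
grasp_force: 41.6
```

Emit:
step_arm(series=[-0.4,-0.08,0,0,0,0,-0.8,-0.17,0,0,0,0,-1,-0.17,0,0,0,0])

```text
time_s: 13.55
tool_pos: [520.4, 205.8, 275.0]
eef_rot: [0.754, 0.657, -0.001, -0.0]
wrist_force: [0.9, -0.6, -0.9]
grip_width: 7.4
grasp_force: 41.6
```

Emit:
step_arm(series=[-0.4,-0.08,0,0,0,0,-0.8,-0.17,0,0,0,0,-1,-0.17,0,0,0,0])

```text
time_s: 13.85
tool_pos: [496.4, 128.9, 275.3]
eef_rot: [0.754, 0.657, -0.001, -0.0]
wrist_force: [0.0, 0.3, -1.1]
grip_width: 7.3
grasp_force: 41.6
```

Emit:
step_arm(series=[-0.4,-0.08,0,0,0,0,-0.8,-0.17,0,0,0,0,-1,-0.17,0,0,0,0])

```text
time_s: 14.15
tool_pos: [472.4, 51.8, 275.4]
eef_rot: [0.754, 0.657, -0.0, -0.0]
wrist_force: [0.1, 1.3, -0.7]
grip_width: 7.6
grasp_force: 41.6
```

Emit:
step_arm(series=[-0.4,-0.08,0,0,0,0,-0.8,-0.17,0,0,0,0,-1,-0.17,0,0,0,0])

```text
time_s: 14.45
tool_pos: [448.1, -25.6, 275.5]
eef_rot: [0.754, 0.657, -0.0, -0.0]
wrist_force: [0.3, 0.6, -1.3]
grip_width: 7.2
grasp_force: 41.6
```

Emit:
step_arm(series=[-0.4,0,0,0,0,0,-0.8,0,0,0,0,0,-1,0,0,0,0,0])

```text
time_s: 14.75
tool_pos: [438.4, -105.1, 275.6]
eef_rot: [0.754, 0.657, 0.0, 0.001]
wrist_force: [-0.3, -0.2, 0.6]
grip_width: 6.7
grasp_force: 41.6
```

```bash
cat > st.py <<'E'
from h import *
s=arm.get_state();M=R.from_quat(s["eef_rot"]).as_matrix();print(s["tool_pos"].round(1),M.round(3).tolist(),s["grip_width"],s["q"].round(2))
print("to staging, tool mm:",(M.T@(np.array([410,-303.3,274.5])-s["tool_pos"])).round(1),"yaw",np.degrees(np.arctan2(M[1,1],M[0,1])))
E
python3 st.py
```

```text
[ 438.4 -105.1  275.6] [[0.137, 0.991, 0.001], [0.991, -0.137, -0.001], [-0.0, 0.001, -1.0]] 6.7372598089735165 [-0.24  0.34  0.46  2.26 -0.27  0.59  0.29]
to staging, tool mm: [-200.2   -0.9    1.2] yaw -7.889812905661058
```

Emit:
step_arm(series=[-0.4,0,0,0,0,0,-0.8,0,0,0,0,0,-1,0,0,0,0,0])

```text
time_s: 15.05
tool_pos: [427.6, -184.6, 275.6]
eef_rot: [0.754, 0.657, 0.0, 0.001]
wrist_force: [0.2, 0.9, -1.1]
grip_width: 7.0
grasp_force: 41.6
```

Emit:
step_arm(series=[-0.4,0,0,0,0,0,-0.8,0,0,0,0,0,-1,0,0,0,0,0])

```text
time_s: 15.35
tool_pos: [416.7, -264.1, 275.5]
eef_rot: [0.754, 0.657, -0.0, 0.001]
wrist_force: [-0.1, 0.0, -0.7]
grip_width: 7.2
grasp_force: 41.6
```

Emit:
step_arm(series=[-0.25,0,0,0,0,0,-0.5,0,0.01,0,0,0,-0.5,0,0.01,0,0,0,-0.5,0,0.01,0,0,0])

```text
time_s: 15.75
tool_pos: [411.3, -301.2, 274.4]
eef_rot: [0.754, 0.657, 0.0, -0.0]
wrist_force: [-0.1, -0.2, -0.2]
grip_width: 7.6
grasp_force: 41.6
```

Run:
```python
from h import *
exec(open("st.py").read())
for n in("side","wrist"):
    c=arm.read_camera(n);W=cloud(c);f=c["frame"]
    if n=="side": save("s3.png",cv2.resize(f[200:340,230:400],(728,600),interpolation=2)); np.savez("s3.npz",W=W,f=f)
    S=cv2.cvtColor(f,cv2.COLOR_RGB2HSV)[...,1]
    m=(abs(W[...,0]-408)<14)&(abs(W[...,1]+303)<45)&(W[...,2]>60)&(W[...,2]<(198 if n=="side" else 240))
    P=W[m]
    for lo in range(90,240,20):
        q=P[(P[:,2]>=lo)&(P[:,2]<lo+20)]
        if len(q)>3: print(n,lo,len(q),q.min(0).round(1),q.max(0).round(1))
    b=(S<90)&(abs(W[...,0]-490)<60)&(abs(W[...,1]+313)<25)&(W[...,2]>163)&(W[...,2]<190)
    P=W[b]
    if len(P)>20:
        # bar line fit: y vs x on level part
        q=P[(P[:,0]>455)&(P[:,0]<525)]
        if len(q)>10:
            a=np.polyfit(q[:,0],q[:,1],1);print(n,"bar y at 410,480:",np.polyval(a,[410,480]).round(1),"slope",np.degrees(np.arctan(a[0])).round(1),"zmax",np.percentile(q[:,2],[50,95]).round(1))
            t=P[P[:,0]<452];print("tip",t.mean(0).round(1) if len(t) else None)
```

```text
[ 411.3 -301.2  274.4] [[0.136, 0.991, -0.0], [0.991, -0.136, 0.0], [0.0, -0.0, -1.0]] 7.608594575465535 [ 0.2   0.41  0.44  2.14 -0.29  0.65  0.7 ]
to staging, tool mm: [-2.3 -1.  -0.1] yaw -7.824575418613415
side 90 27 [ 402.8 -338.4   99.1] [ 419.8 -272.1  110. ]
side 110 42 [ 402.9 -338.8  110.4] [ 420.1 -269.8  129.7]
side 130 44 [ 403.5 -339.3  130.3] [ 420.4 -269.1  150. ]
side 150 48 [ 404.  -338.5  150.6] [ 418.1 -285.9  169.7]
side 170 27 [ 404.4 -338.2  170.3] [ 415.9 -288.2  188.8]
side 190 18 [ 403.  -339.7  190.4] [ 413.5 -317.3  197.4]
side bar y at 410,480: [-305.3 -315.2] slope -8.0 zmax [172.6 174.9]
tip [ 446.1 -311.1  181.2]
wrist 90 36 [ 411.3 -268.7   96.6] [ 419.7 -266.6  109.2]
wrist 110 57 [ 411.9 -267.8  111.8] [ 419.5 -266.5  129.8]
wrist 130 78 [ 411.3 -268.6  130. ] [ 419.7 -266.6  149.8]
wrist 150 107 [ 411.1 -269.3  150.2] [ 419.7 -266.6  169.4]
wrist 170 152 [ 411.9 -268.   170. ] [ 419.8 -266.6  190. ]
wrist 190 967 [ 396.2 -292.2  190. ] [ 422.  -266.6  209.9]
wrist 210 3746 [ 394.9 -325.7  210. ] [ 422.  -278.2  230. ]
wrist 230 1226 [ 395.2 -323.7  230. ] [ 422.  -280.1  239.9]
wrist bar y at 410,480: [-304.6 -313.6] slope -7.3 zmax [170.7 172.1]
tip [ 445.3 -308.5  179.2]
```

View pics/s3.png

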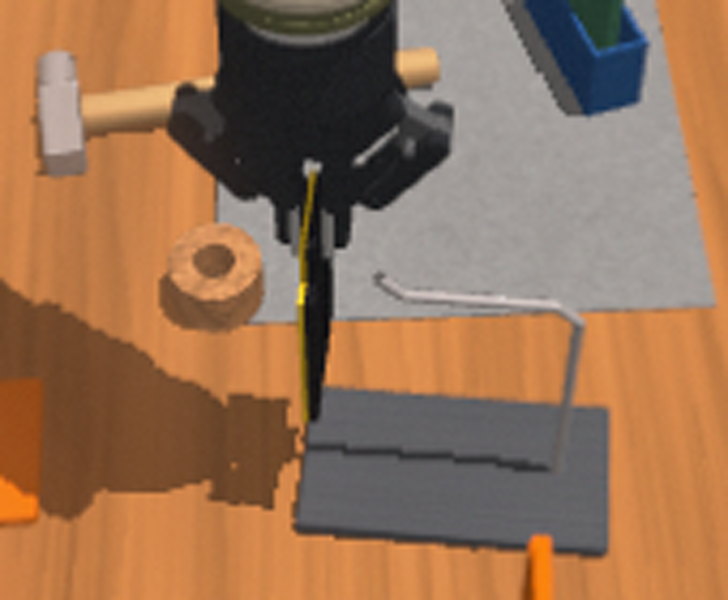

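The gauge (yellow face left, away from the post) stands just outside the hook tip, which is at about (380,278) in the crop. Its hole is level with the bar, and laterally it is within 2 mm. Threading 68 mm along the bar.

Emit:
step_arm(series=[-0.02,0.15,0,0,0,0,-0.02,0.3,0,0,0,0,-0.02,0.4,0,0,0,0,-0.02,0.5,0,0,0,0,-0.02,0.5,0,0,0,0])

```text
time_s: 16.35
tool_pos: [451.8, -308.1, 274.5]
eef_rot: [0.753, 0.658, 0.0, 0.0]
wrist_force: [0.4, 0.9, -0.8]
grip_width: 7.3
grasp_force: 41.6
```

Emit:
step_arm(series=[0,0.12,0,0,0,0,0,0.24,0,0,0,0,0,0.35,0,0,0,0,0,0.35,0,0,0,0])

```text
time_s: 16.75
tool_pos: [479.6, -312.0, 274.6]
eef_rot: [0.753, 0.658, 0.0, 0.0]
wrist_force: [-0.5, 0.9, -0.9]
grip_width: 7.5
grasp_force: 41.6
```

Emit:
step_arm(series=[0,0,0.07,0,0,0,0,0,0.14,0,0,0,0,0,0.2,0,0,0,0,0,0.2,0,0,0])

```text
time_s: 17.15
tool_pos: [477.5, -311.8, 257.8]
eef_rot: [0.754, 0.657, -0.0, -0.001]
wrist_force: [-0.5, -0.4, 0.5]
grip_width: 7.3
grasp_force: 41.6
```

```bash
cat > fin.py <<'E'
from h import *
import sys
exec(open("st.py").read())
print(s["wrist_force"].round(2),s["wrist_torque"].round(2))
c=arm.read_camera("side");W=cloud(c);f=c["frame"]
save(sys.argv[1],cv2.resize(f[200:340,260:430],(728,600),interpolation=2))
m=(abs(W[...,0]-478)<20)&(abs(W[...,1]+313)<50)&(W[...,2]>30)&(W[...,2]<165)
P=W[m];print(len(P),P.min(0).round(1),P.max(0).round(1))
q=P[P[:,2]>90];r=cv2.minAreaRect(q[:,:2].astype(np.float32));print(r)
E
python3 fin.py s4.png
```

```text
[ 477.5 -311.8  257.8] [[0.136, 0.991, -0.001], [0.991, -0.136, 0.001], [0.001, -0.001, -1.0]] 7.256459028129029 [ 0.19  0.5   0.42  2.02 -0.32  0.68  0.68]
to staging, tool mm: [ -0.8 -68.  -16.6] yaw -7.80847846282628
[-0.51 -0.35  0.45] [ 0.01  0.02 -0.01]
84 [ 469.2 -350.1   82.9] [ 485.  -291.5  164.9]
((475.42901611328125, -330.81536865234375), (38.93198013305664, 8.338424682617188), 82.02677154541016)
```

View pics/s4.png

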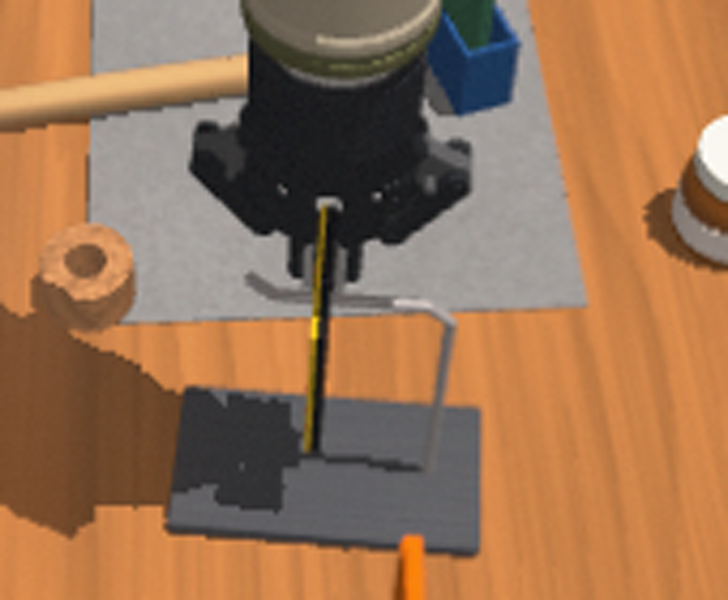

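The gauge is on the bar between the tip at (250,278) and the post at (445,320), yellow face outward and still about 2 mm above its seat. Lowering until it touches.

Emit:
step_arm(series=[0,0,0.015,0,0,0,0,0,0.02,0,0,0,0,0,0.02,0,0,0])

```text
time_s: 17.5
tool_pos: [478.1, -312.0, 257.2]
eef_rot: [0.754, 0.657, 0.0, 0.0]
wrist_force: [0.3, -0.3, -0.2]
grip_width: 7.3
grasp_force: 41.6
```

Emit:
step_arm(series=[0,0,0.01,0,0,0,0,0,0.01,0,0,0,0,0,0.01,0,0,0])

```text
time_s: 17.8
tool_pos: [478.1, -312.1, 256.7]
eef_rot: [0.754, 0.657, 0.0, 0.0]
wrist_force: [-1.3, 0.4, 5.3]
grip_width: 7.5
grasp_force: 42.5
```

Contact at 5 N, so the gauge is seated. Releasing and withdrawing.

Emit:
step_arm(series=[0,0,0,0,0,0,0,0,0,0,0,0,0,0,0,0,0,0,0,0,0,0,0,0,0,0,0,0,0,0], hand=28)

```text
time_s: 18.3
tool_pos: [478.1, -311.9, 256.2]
eef_rot: [0.753, 0.657, -0.0, -0.0]
wrist_force: [0.0, 0.1, 0.1]
grip_width: 28.0
grasp_force: 0.0
```

Emit:
step_arm(series=[0,0,-0.1,0,0,0,0,0,-0.3,0,0,0,0,0,-0.6,0,0,0,0,0,-1,0,0,0,0,0,-1,0,0,0])

```text
time_s: 18.8
tool_pos: [479.0, -313.2, 340.5]
eef_rot: [0.754, 0.657, 0.001, 0.003]
wrist_force: [-0.2, -0.2, 0.3]
grip_width: 28.0
grasp_force: 0.0
```

Emit:
step_arm(series=[0,0,-0.3,0,0,0,0,0,-0.3,0,0,0,0,0,-0.3,0,0,0,0,0,-0.3,0,0,0,0,0,-0.3,0,0,0])

```text
time_s: 19.3
tool_pos: [477.8, -311.7, 359.5]
eef_rot: [0.753, 0.657, -0.0, -0.001]
wrist_force: [-0.1, 0.0, 0.2]
grip_width: 27.9
grasp_force: 0.0
```

```bash
sed -i 's/f\[200:340,260:430\]/f[120:340,230:430]/;s/(728,600)/(545,600)/' fin.py; python3 fin.py s5.png; python3 cad.py|grep templ
```

```text
[ 477.8 -311.7  359.5] [[0.136, 0.991, -0.001], [0.991, -0.136, 0.001], [0.0, -0.001, -1.0]] 27.897322741349665 [ 0.12  0.38  0.5   1.92 -0.23  0.9   0.59]
to staging, tool mm: [ -0.9 -68.2  85.1] yaw -7.788226940083313
[-0.08  0.03  0.24] [0.01 0.01 0.06]
81 [ 470.7 -351.1   80.8] [ 478.4 -341.4  164.2]
((473.4397888183594, -347.0516357421875), (6.099435329437256, 10.644563674926758), 52.04979705810547)
scene templ 237 [595.4  -1.1] [ 8.3 70.6] 16.1 [ 64.6 140.5]
side templ 171 [594.9  -1.6] [ 9.5 61.4] 14.1 [ 70.7 141.3]
```

View pics/s5.png

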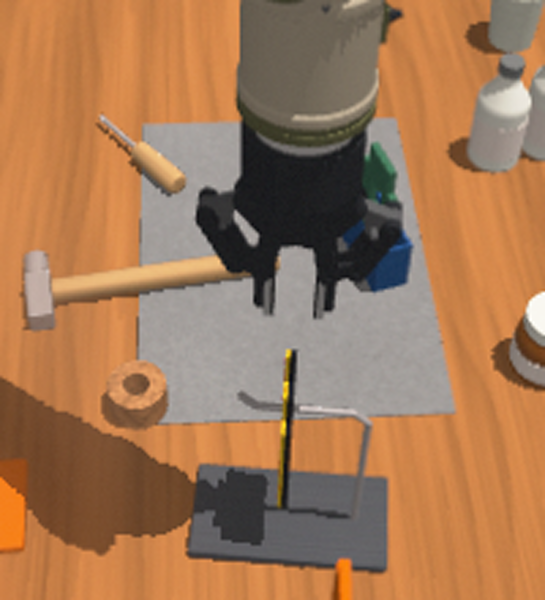

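The gauge hangs free and upright at (288,425) between the tip and the post, yellow face outward. The template stands in the caddy at (380,170), and the arm is clear.

```bash
python3 -c "
from plant import arm
print(arm.sign_off())"
```

```text
the job is handed in; nothing more can be done
None
```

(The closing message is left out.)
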